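Close the terminal compartment of a device by hooking and snapping in its cover

TASK

Close the open terminal compartment of the white device: pick up the loose grey cover, hold it slanted and hook its lip under the bar at the device's open front end, then swing the cover down and press until it snaps in flat under the sprung catch. Let go of it, and leave the contactor, the terminal strip and the screwdriver where they are.

Things in the scene. Friction and masses are not known exactly. Their poses are not given: they have to be found in the camera images.
- housing: White plastic device, fixed, lying on the steel mounting plate; 200 (x) x 100 (y) mm. Origin on its underside, below the middle of the closed cover; x runs from the slot to the tower, z up. Positions below are mm in this frame. Open compartment between two walls with flat ledges, top z=50, |y| 34 to 50; a rim 4 high on each ledge leaves |y|<42.5 clear. Terminals inside reach z=25.
- slot (a point): Mid width of the lower inner edge of the bar over the slot, at the device's -x end facing the robot: (-67, 0, 54.5); axes as the device's. The bar spans x=-88 to -67, z=54.5 to 58.5. Below it is the open slot: 14 deep to a wall at x=-81, 68 wide, open down to z=6.
- closed (a point): Where the cover's origin lies when closed: (0, 0, 50), the cover's axes along the device's (axes of this point). Play there: x -2 to +2.5, y 2.5 either way. The lip gets under the bar only with the cover slanted lip end down by some 20 degrees or more (30 is comfortable), because of the tower.
- tower (a point): Middle of the tower's top at the device's +x end: (90, 0, 102); axes as the device's. The tower is 100 wide; its face towards the compartment is at x=67.5.
- catch_tip (a point): Tip of the sprung catch when out, on the tower's face: (61, 0, 60.2); fixed to the device, axes as the device's. The catch is 40 wide; its underside is at z=59.2, its upper face slopes back to the tower's face at z=75.
- catch (a joint): Travel of the catch in m: 0 when out, up to 0.009 when pushed back into the tower. The cover's far edge pushes it back as it comes down (spring 3 N at 0, plus 400 N/m; some 4 to 12 N down at the rib is enough) and it springs out over the cover's top once the cover is flat.
- cover: Loose grey cover, about 0.12 kg. Panel 130 (x) x 80 (y) x 8 (z) mm; origin at the centre of the panel's underside, z up through its top. Starts flat on the plate, lip roughly towards the robot. Its lower front edge (x=-65, z=0) rests on the ledges as the pivot; slanted 30 degrees it must stand about 3 mm further to the device's +x than when closed, so that its upper front edge clears the bar.
- cover_lip (a point): Tip of the cover's lip, mid width and mid thickness: (-77, 0, 1.5) mm in the cover's frame; axes as the cover's. The lip is a tongue 12 long, 56 wide, 3 thick at the panel's -x end, level with the underside (x=-77 to -65, z=0 to 3).
- cover_rib (a point): Middle of the top of the cover's grip rib: (15, 0, 34) mm in the cover's frame; axes as the cover's. The rib runs along x: 50 long, 12 wide, 26 high above the panel's top (z=8 to 34).
- contactor: Bystander: black and grey contactor block 75 x 45 x 75 mm, loose; origin at the centre of its underside. Beyond the device.
- terminals: Bystander: strip of terminals 42 x 130 x 38 mm, loose; origin at the centre of its underside. Beyond the device.
- screwdriver: Bystander: screwdriver with red handle, 200 mm long, lying loose; origin under its middle. On the robot's right.

How it is judged:
On the way:
1. the lip is under the bar over the slot (its tip at least 3 mm in) while the cover is still slanted more than 10 degrees (x of cover_lip in the frame of housing between -0.083 and -0.07 m and y of cover_lip in the frame of housing between -0.008 and 0.008 m and z of cover_lip in the frame of housing between 0.03 and 0.0545 m and angle between cover's own z axis and vertical above 0.17 rad), for 0.1 s.
At the end, for the whole second after the job is handed in: The cover lies in the device at rest: within 4 mm of its closed place along and across, its underside on the ledges (47 to 52 mm above the device's underside), flat within 2 degrees, with the catch sprung out over it (less than 2 mm of travel left) (x of cover in the frame of housing between -0.004 and 0.004 m and y of cover in the frame of housing between -0.004 and 0.004 m and z of cover in the frame of housing between 0.047 and 0.052 m and angle between the z axis of cover and the z axis of housing, either way round below 0.035 rad and angle between cover's own z axis and vertical below 0.1 rad and value of joint catch below 0.002 m and linear speed of cover below 0.01 m/s); the robot touches nothing.
It fails at once if the contactor is moved more than 30 mm (distance of contactor from where it was at the start of the episode above 0.03 m).
It fails at once if the terminals is moved more than 30 mm (distance of terminals from where it was at the start of the episode above 0.03 m).
It fails at once if the screwdriver is moved more than 30 mm (distance of screwdriver from where it was at the start of the episode above 0.03 m).
It also fails if it takes over 50 s, if anything falls off the work surface, if the arm or the gripper's body presses on something with over 40 N, if the wrist force passes 120 N, or if a joint passes its speed limit or range.

ROBOT

A 7-joint arm with a two-finger parallel gripper is mounted at the origin on the work surface. World frame = base frame: x ahead of the robot, y to its left, z up, the work surface at z = 0. Lengths are in m, angles in rad, forces in N, time in s.
With the tool pointing down it reaches from about 0.35 to 0.9 m from the base axis. Payload 8.1 kg.
Tool frame: the origin (TCP) lies on the centre line of the jaws, within the pads' length; the fingertips stand 19 mm ahead of it and the grasp point (between the pads) is the TCP; z points along the fingers, y is the direction in which the jaws open and shut (so a half turn about z gives the same grasp; the last joint's range is limited). The gripper opens to 92 mm and grips with 3 to 60 N. Pads are 19 mm wide; open, the fingers measure 130 mm over their backs; the gripper's body (75 mm by 190 mm) begins 47 mm behind the grasp point.
Start: joints at [1.247, 0.434, 0.025, 1.573, -0.012, 1.134, -0.075], TCP at [0.137, -0.61, 0.246] pointing down, gripper open.
Joint ranges: [-2.62, 2.62], [-0.44, 2.09], [-1.27, 1.32], [0.08, 2.57], [-1.32, 4.46], [0.12, 2], [-2.74, 2.74]. Speed limits (rad/s): [2.22, 2.22, 3.01, 3.01, 3.14, 3.14, 3.14].

INTERFACE

Orientations are given as a rotation vector (axis times angle).
In Python, from cell import monitor, imaging, workorder, outline_of gives the robot as it stands.
- The arm moves only by the tool move_arm, never from a script. Its argument "series" is a list of rows, each a list of 6 numbers: the shift along the world's x, y, z in cm, then the turn, a rotation vector about the world's x, y, z in degrees. A call has 1 to 8 rows; each row shifts and turns the commanded pose from where the row before left it; what a row does not reach is not made up. A row lasts 1/10 s, in which the tool goes at most 50 mm and 8.59 degrees, less where a joint would pass 70% of its speed; a pose out of reach is approached as far as the arm can. A call with a gripper value outside its range is refused whole. "grip" is the opening, from 0 (shut) to 1 (fully open), set as the call begins (left out, the last holds). The fingers move at their own pace and stop on an object; "force" is the grip in N (left out, the last holds). Time passes only in rows, so rows that do not move let the fingers close. It gives the time, the measured TCP pose, the force and the opening at its end, in the units of the state.
- monitor.observe(): the state, without advancing time (a new reading comes with each control period).
- imaging.get_image(name): name is "scene" or "top" or "wrist"; returns a dict with "color" (400x640x3 uint8, red, green, blue), "fx", "fy", "cx", "cy" (pixels), "dist_coeffs" ([k1, k2, p1, p2, k3] as OpenCV has them; the pictures are not rectified), "rvec" (rotation vector, rad) and "tvec" (3), from world to camera coordinates, as OpenCV has them; the wrist camera has in their place "mount" (4x4, takes a point from camera to tool coordinates, whose origin is the TCP and whose axes are the flange's). Camera axes: x right, y down, z forward; pixel columns grow to the right and rows downward; lengths in m; the calibration is good to about 2 mm. A picture is of the moment at which its call begins: read the wrist's pose just before it. There is no depth.
- workorder.sign_off(): hands the job in, once; it reports no verdict.
Trained networks look in the newest picture that a camera, given by its name, has taken for a name from the list of things; names that differ only in an ending like _2 or _b are one class to them, and where a whole thing is asked for, a point or a joint stands for the part that bears it (a point fixed in the world has none). Each returns a list of dicts, best first, with "p" (0 to 1); they miss things now and then, are a little off and sometimes report something else, mostly with a low value. They report only what shows in the picture. A call takes as long as a camera call.
- outline_of(camera, thing): "mask" (400x640 bool, what is visible of it) and "rect" ([left, top, width, height] in pixels, round what is visible of it).
The state is a dict: "clock": time; "joints": joint angles; "dq": joint speeds; "joint_efforts": joint torques, N m; "position": TCP position; "ee_rot": TCP orientation; "force": force on the tool from outside, world axes, zero at the start; "ft_torque": the same for the moment, N m; "width": opening from 0.0 (shut) to 1.0 (fully open).
Only numpy, scipy, OpenCV 4.12 (cv2) and the standard library are available. Lean on these libraries where they do the work, as an engineer would, in place of code of your own. Each camera call takes 0.05 s, during which the arm holds its last target. There are 200 camera calls.

## Working session

There is one attempt and no reset: what is moved stays moved. The work goes in short steps, Python scripts to look and compute and a tool call to move; the robot and the scene stay as the last step left them, time stands still between calls to the robot, and variables do not carry over. Pictures are saved under pics/ and viewed, about 8 in all and at most 12, crops included, and the job is handed in when it is done.

Besides the shell and the picture viewer there is one more tool, called after ">>>" by a JSON object that holds its "op" and its "data". move_arm: Moves the arm, as the interface text tells. Its arguments: {"type":"object","properties":{"series":{"type":"array"},"grip":{"type":"number"},"force":{"type":"number"}},"required":["series"]}

```bash
ls; mkdir -p pics; cat > h.py <<'E'
import numpy as np,cv2
from cell import monitor,imaging,workorder,outline_of
E
python3 - <<'E'
from h import *
s=monitor.observe();print(s)
for n in("scene","top"):
    im=imaging.get_image(n)
    cv2.imwrite(f"pics/{n}0.png",im["color"][:,:,::-1])
    print(n,{k:np.round(v,4).tolist() for k,v in im.items() if k!="color"})
    for t in("housing","cover","cover_rib","contactor","terminals","screwdriver"):
        print(t,[(round(o["p"],2),o["rect"]) for o in outline_of(n,t)][:2])
E
```

```text
pics
{'clock': 0.0, 'joints': array([ 1.24739161,  0.43522915,  0.02498768,  1.57409829, -0.01155261,
        1.13396697, -0.07513521]), 'dq': array([-0.00026793,  0.000169  ,  0.0033307 , -0.00044875,  0.00027488,
        0.0003069 , -0.00125817]), 'joint_efforts': array([ 8.96171805e-04, -6.67854738e+01,  9.85653587e-01, -3.14457393e+01,
       -6.03510719e-02,  4.28119116e-02,  1.95771354e-04]), 'position': array([ 0.13670543, -0.60938314,  0.24494083]), 'ee_rot': array([-3.12097634e+00, -3.45814664e-01,  5.65198954e-04]), 'force': array([0.70090267, 1.08030312, 0.73111427]), 'ft_torque': array([ 0.01997443,  0.01363728, -0.03659204]), 'width': 0.9989069665480476}
scene {'fx': 447.4149, 'fy': 447.4149, 'cx': 315.083, 'cy': 201.459, 'dist_coeffs': [-0.0914, 0.0, 0.0, 0.0, 0.0], 'rvec': [2.3383, 0.5287, -0.2209], 'tvec': [-0.5364, -0.2085, 1.2535]}
housing [(0.62, [298.9, 117.6, 91.2, 60.4])]
cover [(0.67, [220.1, 222.8, 71.0, 29.6])]
cover_rib [(0.58, [220.0, 220.6, 69.7, 37.0])]
contactor [(0.64, [391.6, 158.5, 35.7, 44.7])]
terminals [(0.66, [353.5, 217.4, 43.7, 60.7])]
screwdriver [(0.8, [177.3, 319.2, 102.2, 28.0]), (0.47, [302.0, 120.8, 87.6, 54.8])]
top {'fx': 506.3927, 'fy': 506.3927, 'cx': 312.097, 'cy': 199.1331, 'dist_coeffs': [-0.1528, 0.0, 0.0, 0.0, 0.0], 'rvec': [2.1731, -2.2365, 0.0824], 'tvec': [-0.1141, 0.6266, 1.3035]}
housing [(0.93, [180.2, 163.2, 54.4, 88.2])]
cover [(0.84, [312.6, 201.5, 43.1, 60.1])]
cover_rib [(0.93, [312.0, 201.4, 47.1, 58.4])]
contactor [(0.7, [310.3, 201.8, 48.0, 56.4]), (0.6, [210.8, 117.8, 23.9, 35.3])]
terminals [(0.74, [277.1, 129.2, 52.2, 20.6])]
screwdriver [(0.88, [408.2, 160.0, 23.8, 71.4]), (0.45, [316.1, 201.6, 39.3, 54.5])]
```

```bash
python3 - <<'E'
import cv2
a=cv2.imread("pics/top0.png")[100:290,160:450]
cv2.imwrite("pics/c1.png",cv2.resize(a,(783,513),interpolation=cv2.INTER_CUBIC))
a=cv2.imread("pics/scene0.png")[100:360,165:445]
cv2.imwrite("pics/c2.png",cv2.resize(a,None,fx=2.3,fy=2.3,interpolation=cv2.INTER_CUBIC))
E
```

```text
(no output)
```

View pics/c1.png

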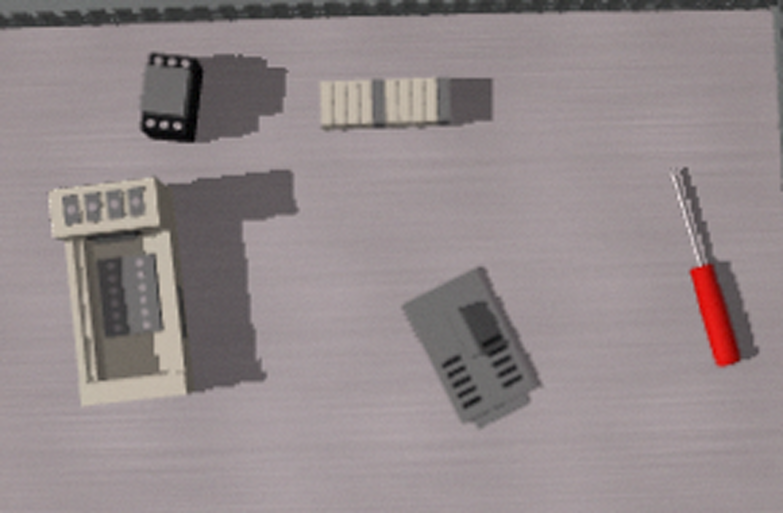

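View pics/c2.png

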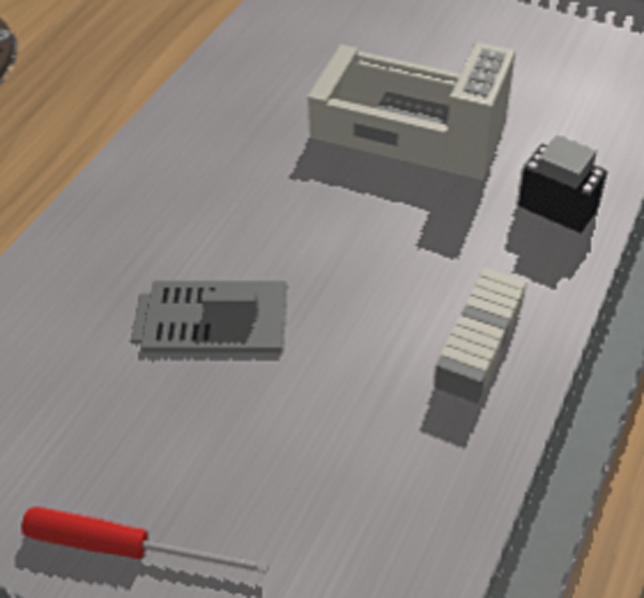

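The top view shows the device at left, around (120,300), with its tower at the far end. The cover is at (472,345), turned about 30°, lip towards the robot. The scene view agrees. I'll fit poses from the corners in both views.

```bash
cat >> h.py <<'E'
from scipy.optimize import least_squares
from scipy.spatial.transform import Rotation as R
def proj(P,im,T=None):
    "world points to pixels; T: tool pose (pos,rotvec) for wrist"
    if "rvec" in im: rv,tv=im["rvec"],im["tvec"]
    else:
        W=np.eye(4);W[:3,:3]=R.from_rotvec(T[1]).as_matrix();W[:3,3]=T[0]
        M=np.linalg.inv(W@np.array(im["mount"]));rv,tv=cv2.Rodrigues(M[:3,:3])[0],M[:3,3]
    K=np.array([[im["fx"],0,im["cx"]],[0,im["fy"],im["cy"]],[0,0,1.]])
    return cv2.projectPoints(np.array(P,float).reshape(-1,1,3),np.array(rv,float),np.array(tv,float),K,np.array(im["dist_coeffs"],float))[0][:,0]
def place(p,L):
    "p=x,y,z(m),yaw; L local mm"
    return R.from_euler("z",p[3]).apply(np.array(L,float)/1e3)+p[:3]
def fit(p0,obs,zp=None):
    "obs: list of (im,T,local mm,pixels); zp=(z,sigma m) prior"
    f=lambda p:np.concatenate([(proj(place(p,L),im,T)-np.array(px)).ravel() for im,T,L,px in obs]+[[0 if zp is None else (p[2]-zp[0])/zp[1]]])
    r=least_squares(f,p0,x_scale=[.1,.1,.1,1]);return r.x,r.fun
E
python3 - <<'E'
from h import *
t=imaging.get_image("top");s=imaging.get_image("scene")
C=lambda a,o,k:np.array(a)/k+np.array(o)
tc=lambda a:C(a,(160,100),2.7); sc=lambda a:C(a,(165,100),2.3)
H=[(112.5,50,102),(112.5,-50,102),(67.5,50,102),(67.5,-50,102),(-88,50,58.5),(-88,-50,58.5)]
ht=[(49,190),(157,178),(52,238),(161,229),(82,404),(188,393)]
hs=[(514,52),(490,103),(478,44),(452,97),(345,46),(310,97)]
Cv=[(65,40,8),(65,-40,8),(-65,-40,8),(-65,40,8)]
ct=[(402,305),(482,266),(540,384),(463,424)]
cs=[(286,281),(283,350),(138,352),(152,281)]
for L,a,b in((H,ht,hs),(Cv,ct,cs)):
    for o in([(t,None,L,tc(a))],[(s,None,L,sc(b))],[(t,None,L,tc(a)),(s,None,L,sc(b))]):
        p,r=fit([.5,0,0,0],o,(0.005,.004)); print(p.round(4),np.abs(r).max().round(2),r.round(1)[:-1].tolist())
E
```

```text
[0.5912 0.138  0.0035 0.0862] 1.21 [-0.2, -0.2, -0.1, -0.5, 0.5, 0.2, 0.3, -1.2, -0.2, 1.0, -0.3, 0.7]
[0.5944 0.144  0.0008 0.0792] 1.8 [1.6, -0.5, 1.2, 1.8, -0.5, -0.9, -1.0, 0.0, -1.0, -0.7, -0.4, -0.3]
[0.5934 0.1397 0.0027 0.0832] 2.19 [-0.6, -1.1, -0.6, -1.3, -0.0, -0.8, -0.2, -2.0, -0.9, 0.1, -1.0, -0.1, 0.7, -0.4, 0.3, 2.0, -1.4, -0.8, -1.9, 0.3, -2.2, -0.5, -1.5, 0.1]
[ 0.5469 -0.1891  0.0054  0.4354] 1.31 [1.0, -0.7, -1.3, 0.1, -0.5, 0.8, 0.8, -0.2]
[ 0.5505 -0.1887  0.0065  0.4468] 1.03 [-0.1, 0.6, -0.3, -0.2, 0.8, -1.0, -0.4, 0.8]
[ 0.5486 -0.1883  0.0051  0.4413] 1.84 [0.6, -1.1, -1.8, -0.5, -0.8, -0.0, 0.6, -0.9, -0.7, 0.8, -1.1, -0.2, 0.2, -1.2, -0.8, 0.7]
```

```bash
python3 - <<'E'
from h import *
s=monitor.observe();print(s["clock"],R.from_rotvec(s["ee_rot"]).as_matrix().round(3))
im=imaging.get_image("wrist");print(np.round(im["mount"],3),im["fx"],im["cx"],im["cy"],im["dist_coeffs"])
p=[.5486,-.1883,.005,.4413]
print(place(p,[(15,0,30)]))
E
```

```text
0.8 [[ 0.976  0.219 -0.   ]
 [ 0.219 -0.976 -0.   ]
 [-0.     0.    -1.   ]]
[[-0.001 -0.958 -0.286  0.078]
 [ 1.    -0.001 -0.     0.   ]
 [ 0.    -0.286  0.958 -0.14 ]
 [ 0.     0.     0.     1.   ]] 348.206343339096 322.0251350426852 205.4386789317217 [-0.04433133  0.          0.          0.          0.        ]
[[ 0.56216296 -0.18189327  0.035     ]]
```

>>> {"op": "move_arm", "data": {"series": [[3.2,3.3,-0.2,0,0,1],[3.2,3.3,-0.2,0,0,1],[3.2,3.3,-0.2,0,0,1],[3.2,3.3,-0.2,0,0,1],[3.2,3.3,-0.2,0,0,1],[3.2,3.3,-0.2,0,0,1],[3.2,3.3,-0.2,0,0,1],[3.2,3.3,-0.2,0,0,1]], "grip": 1}}

```text
clock: 1.65
position: [0.394, -0.3445, 0.23]
ee_rot: [3.09, 0.564, 0.001]
force: [0.7, -0.5, -0.4]
width: 1.001
```

>>> {"op": "move_arm", "data": {"series": [[3.3,3.3,-0.2,0,0,1],[3.3,3.3,-0.2,0,0,1],[3.3,3.3,-0.2,0,0,1],[3.3,3.3,-0.2,0,0,1],[3.3,3.3,-0.2,0,0,1],[0,0,0,0,0,0],[0,0,0,0,0,0]]}}

```text
clock: 2.35
position: [0.5584, -0.1795, 0.2194]
ee_rot: [-3.062, -0.701, 0.0]
force: [-0.3, -0.1, -0.3]
width: 1.001
```

```bash
python3 - <<'E'
from h import *
s=monitor.observe();print(s["clock"],s["position"],s["joints"].round(2),R.from_rotvec(s["ee_rot"]).as_matrix().round(3))
im=imaging.get_image("wrist");a=np.ascontiguousarray(im["color"][:,:,::-1])
np.savez("w1.npz",pos=s["position"],rot=s["ee_rot"])
cv2.imwrite("pics/w1.png",a)
p=[.5486,-.1883,.005,.4413]
L=[(65,40,8),(65,-40,8),(-65,-40,8),(-65,40,8),(40,6,34),(40,-6,34),(-10,-6,34),(-10,6,34),(-77,28,3),(-77,-28,3)]
q=proj(place(p,L),im,(s["position"],s["ee_rot"]));print(q.round(1).tolist())
E
```

```text
2.35 [ 0.5584207  -0.17954269  0.21943728] [ 0.39  0.41 -0.24  1.69  0.11  1.06 -1.  ] [[ 0.9    0.435 -0.   ]
 [ 0.435 -0.9    0.   ]
 [-0.    -0.    -1.   ]]
[[285.1, 128.2], [367.1, 128.9], [361.7, 251.5], [287.7, 250.9], [319.6, 158.1], [332.6, 158.2], [331.7, 209.9], [319.3, 209.8], [299.2, 259.1], [349.9, 259.5]]
```

View pics/w1.png

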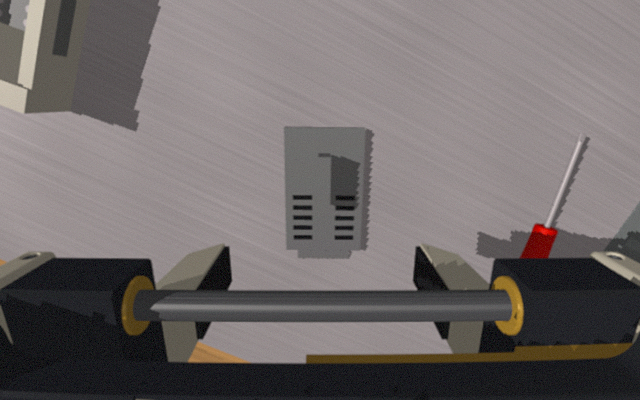

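The wrist view shows panel corners at (285,127), (365,128) and (287,249), with the lip bottom at about y=258. That is within about 1.5 px of the fit. Descending to grasp the rib.

>>> {"op": "move_arm", "data": {"series": [[0.5,-0.1,-4,0,0,-0.5],[0,0,-4,0,0,0],[0,0,-4,0,0,0],[0,0,-3,0,0,0],[0,0,-2,0,0,0],[0,0,-1.2,0,0,0],[0,0,0,0,0,0]]}}

```text
clock: 3.1
position: [0.5614, -0.183, 0.0366]
ee_rot: [-3.066, -0.681, 0.004]
force: [-0.4, -0.4, 0.4]
width: 1.0
```

>>> {"op": "move_arm", "data": {"series": [[0,0,0,0,0,0],[0,0,0,0,0,0],[0,0,0,0,0,0],[0,0,0,0,0,0],[0,0,0,0,0,0],[0,0,0,0,0,0],[0,0,0,0,0,0],[0,0,0,0,0,0]], "grip": 0, "force": 40}}

```text
clock: 3.9
position: [0.5628, -0.1819, 0.0377]
ee_rot: [3.066, 0.684, -0.0]
force: [0.5, 0.2, 0.7]
width: 0.354
```

>>> {"op": "move_arm", "data": {"series": [[0,0,0,0,0,0],[0,0,0,0,0,0],[0,0,0,0,0,0],[0,0,0,0,0,0],[0,0,0,0,0,0],[0,0,0,0,0,0]]}}

```text
clock: 4.5
position: [0.5628, -0.1818, 0.0377]
ee_rot: [-3.066, -0.684, 0.0]
force: [0.9, 0.4, 0.2]
width: 0.13
```

>>> {"op": "move_arm", "data": {"series": [[0,0,2,0,0,0],[0,0,4,0,0,0],[0,0,4,0,0,0],[0,0,4,0,0,0],[0,0,2,0,0,0],[0,0,0,0,0,0]]}}

```text
clock: 5.1
position: [0.5646, -0.1823, 0.2011]
ee_rot: [3.063, 0.683, 0.008]
force: [-0.0, -0.4, -1.9]
width: 0.127
```

```bash
python3 - <<'E'
from h import *
s=monitor.observe();print(s["clock"],s["position"],s["width"])
im=imaging.get_image("wrist");cv2.imwrite("pics/w2.png",im["color"][100:300,160:480,::-1].repeat(2,0).repeat(2,1))
E
```

```text
5.1 [ 0.56463199 -0.18233722  0.20109328] 0.1269459784714064
```

View pics/w2.png

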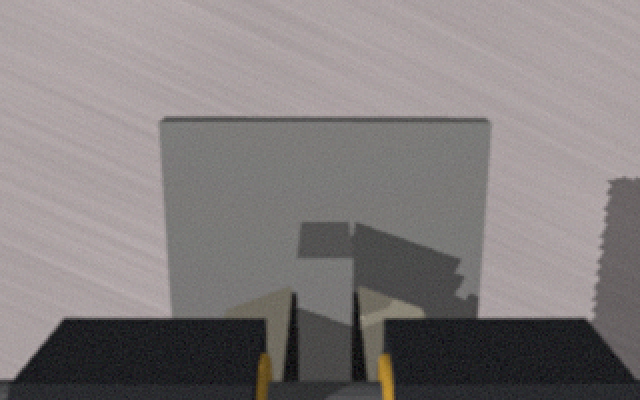

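The cover is held squarely: far edge at crop y=118 (x 162 to 490), rib end at (300–350, 222). Working out the cover's pose in the tool.

```bash
python3 - <<'E'
from h import *
im=imaging.get_image("wrist")
L=np.array([(65,40,8),(65,-40,8),(65,40,0),(65,-40,0),(40,6,34),(40,-6,34)],float)
px=np.array([(162,121),(489,121),(162,117),(489,117),(300,222),(351,222)])/2+[160,100]
I=(np.zeros(3),np.zeros(3))
B=np.diag([1,-1,-1.])
def pts(p): # p: cover origin in tool (m), pitch,yaw
    return (R.from_euler("yz",p[3:]).apply(L/1e3))@B+p[:3]
for pri in(.003,.03):
    f=lambda p:np.r_[(proj(pts(p),im,I)-px).ravel(),(p[2]-.0295)/.003,p[3]/pri]
    r=least_squares(f,[-.015,0,.03,0,0],x_scale=[.1,.1,.1,1,1]);print(r.x.round(4),r.fun.round(1))
for L_ in(("housing"),):
    p=[.5934,.1397,.0027,.0832]
    print(place(p,[(0,0,50),(-67,0,54.5),(-95,0,110)]))
E
```

```text
[-0.0135  0.0006  0.0413  0.0079 -0.0008] [ 1.8 -4.8 -1.8 -4.8  5.1 -5.  -5.2 -5.  -0.6  8.7  0.7  8.7  3.9  2.6]
[-0.0138  0.0006  0.0234  0.2161 -0.0008] [-0.1 -3.1  0.1 -3.   3.5 -0.1 -3.6 -0.  -1.5  2.6  1.7  2.6 -2.   7.2]
[[0.5934     0.1397     0.0527    ]
 [0.52663176 0.13413203 0.0572    ]
 [0.49872862 0.13180512 0.1127    ]]
```

```bash
python3 - <<'E'
from h import *
im=imaging.get_image("wrist")
L=np.array([(65,40,8),(65,-40,8),(65,40,0),(65,-40,0),(40,6,8),(40,-6,8),(40,6,34),(40,-6,34)],float)
px=np.array([(160,122),(490,122),(164,117),(487,117),(301,222),(350,222),(296,258),(353,258)])/2+[160,100]
I=(np.zeros(3),np.zeros(3))
B=np.diag([1,-1,-1.])
pts=lambda p:(R.from_euler("yz",p[3:]).apply(L/1e3))@B+p[:3]
for pri in(.003,.03):
    f=lambda p:np.r_[(proj(pts(p),im,I)-px).ravel(),(p[2]-.0295)/.004,p[3]/pri]
    r=least_squares(f,[-.015,0,.03,0,0],x_scale=[.1,.1,.1,1,1]);print(r.x.round(4),r.fun.round(1))
E
```

```text
[-0.0147  0.0005  0.0336  0.0003 -0.0011] [-1.  -0.   1.1  0.1  0.7 -0.1 -1.1 -0.  -0.  -0.2 -0.4 -0.1  0.5  0.2
  0.2  0.2  1.   0.1]
[-0.0148  0.0005  0.033   0.0082 -0.0011] [-1.  -0.   1.1  0.1  0.6 -0.  -1.1  0.1 -0.1 -0.  -0.4  0.   0.5 -0.1
  0.2 -0.   0.9  0.3]
```

>>> {"op": "move_arm", "data": {"series": [[-1.7,4.4,0.7,0,0,-2.9],[-1.7,4.4,0.7,0,0,-2.9],[-1.7,4.4,0.7,0,0,-2.9],[-1.7,4.4,0.7,0,0,-2.9],[-1.7,4.4,0.7,0,0,-2.9],[-1.7,4.4,0.7,0,0,-2.9],[-1.7,4.4,0.7,0,0,-2.9],[0,0,0,0,0,0]]}}

```text
clock: 6.05
position: [0.4409, 0.1326, 0.2464]
ee_rot: [-3.136, -0.145, 0.002]
force: [-0.1, 0.0, -1.1]
width: 0.13
```

>>> {"op": "move_arm", "data": {"series": [[0,0,0,0,0,0],[0,0,0,0,0,0]]}}

```text
clock: 6.25
position: [0.4437, 0.125, 0.2455]
ee_rot: [3.138, 0.132, -0.003]
force: [-0.3, -0.1, -1.5]
width: 0.124
```

```bash
python3 - <<'E'
from h import *
ps=[];
s=monitor.observe();im=imaging.get_image("wrist");print(s["clock"],s["position"],s["ee_rot"],s["joints"].round(2))
s2=monitor.observe();print(s2["position"],s2["ee_rot"])
a=np.ascontiguousarray(im["color"][:,:,::-1])
np.savez("w3.npz",pos=(s["position"]+s2["position"])/2,rot=s["ee_rot"])
q=proj(place([.5934,.1397,.004,.0832],[(-88,50,58.5),(-88,-50,58.5),(-67,42.5,58.5),(-67,-42.5,58.5),(67.5,50,102),(67.5,-50,102)]),im,(s["position"],s["ee_rot"]))
print(q.round(1).tolist())
cv2.imwrite("pics/w3.png",cv2.resize(a[0:240,140:500],(800,533),interpolation=cv2.INTER_CUBIC))
E
```

```text
6.25 [0.44366152 0.12495586 0.24553495] [ 3.13775586  0.13181397 -0.00331731] [-0.1   0.19 -0.34  1.93  0.08  1.03 -1.96]
[0.44388015 0.1246878  0.24568065] [ 3.13800884e+00  1.30108786e-01 -2.94374101e-03]
[[263.7, 118.8], [374.4, 118.8], [271.1, 94.6], [366.9, 94.6], [244.7, -110.2], [391.8, -110.3]]
```

View pics/w3.png

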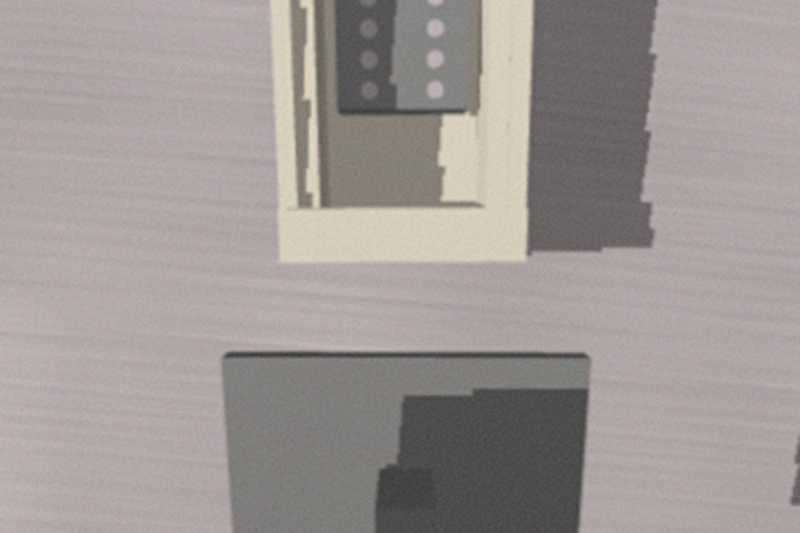

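```bash
cat >> h.py <<'E'
def pose(n=5):
    P=[];Q=[]
    for _ in range(n):
        s=monitor.observe();P.append(s["position"]);Q.append(s["ee_rot"]);imaging.get_image("top")
    return np.mean(P,0),R.from_rotvec(Q).mean(),s
TC=np.array([14.7,.5,33.6]) # TCP in cover, mm
def target(h,th,ex,ez,ey=0):
    "TCP pose: cover slanted th deg with its lower front edge at device (ex,ey,ez) mm"
    Rd=R.from_euler("z",h[3])*R.from_euler("y",-th,degrees=True)
    v=R.from_euler("y",-th,degrees=True).apply(TC-[-65,0,0])+[ex,ey,ez]
    return place(h,[v])[0],Rd*R.from_matrix(np.diag([1,-1,-1.]))
def step(p,Q,t):
    return ((t[0]-p)*100).round(2),np.degrees((t[1]*Q.inv()).as_rotvec()).round(2)
E
python3 - <<'E'
from h import *
p,Q,s=pose();im=imaging.get_image("wrist");T=(p,Q.as_rotvec())
print(p,Q.as_matrix().round(3).tolist())
L=[(-88,50,58.5),(-88,-50,58.5),(-67,0,58.5)]
px=np.array([(279,262),(527,261),(385,208)])/2.2222+[140,0]
f=lambda q:(proj(place([q[0],q[1],.004,q[2]],L),im,T)-px).ravel()[:-2].tolist()+[(proj(place([q[0],q[1],.004,q[2]],L),im,T)-px)[2,1]]
r=least_squares(f,[.59,.14,.08]);print(r.x,r.fun.round(2))
h=[r.x[0],r.x[1],.004,r.x[2]]
for a in((30,-42,75),(30,-42,53),(30,-62,52)):
    t=target(h,*a);print(a,t[0].round(4),step(p,Q,t))
E
```

```text
[0.44400848 0.12486893 0.24604736] [[0.997, 0.083, -0.001], [0.083, -0.997, -0.001], [-0.001, 0.001, -1.0]]
[0.59498211 0.13790467 0.08590329] [ 0.5   0.07 -0.5   0.08 -0.18]
(30, -42, 75) [0.6051 0.1393 0.1479] (array([16.11,  1.44, -9.81]), array([  2.56, -29.96,   0.19]))
(30, -42, 53) [0.6051 0.1393 0.1259] (array([ 16.11,   1.44, -12.01]), array([  2.56, -29.96,   0.19]))
(30, -62, 52) [0.5852 0.1376 0.1249] (array([ 14.12,   1.27, -12.11]), array([  2.56, -29.96,   0.19]))
```

>>> {"op": "move_arm", "data": {"series": [[2.7,0.24,-0.8,0.43,-5,0],[2.7,0.24,-0.8,0.43,-5,0],[2.7,0.24,-0.8,0.43,-5,0],[2.7,0.24,-0.8,0.43,-5,0],[2.7,0.24,-0.8,0.43,-5,0],[2.6,0.24,-0.8,0.43,-5,0],[0,0,-2.5,0,0,0],[0,0,-2.5,0,0,0]], "force": 60}}

```text
clock: 7.4
position: [0.605, 0.1402, 0.1482]
ee_rot: [-3.009, -0.127, -0.81]
force: [1.4, 0.3, -1.3]
width: 0.127
```

>>> {"op": "move_arm", "data": {"series": [[0,0,0,0,0,0],[0,0,0,0,0,0],[0,0,0,0,0,0]]}}

```text
clock: 7.7
position: [0.6057, 0.1409, 0.1502]
ee_rot: [-3.008, -0.127, -0.812]
force: [0.2, 0.0, -1.1]
width: 0.126
```

```bash
python3 - <<'E'
from h import *
h=[.595,.1379,.004,.0859]
p,Q,s=pose();print(p,s["clock"],s["width"],s["joints"].round(2),s["force"])
for a in((30,-42,75),(30,-45,53),(30,-62,52)):
    print(a,step(p,Q,target(h,*a)))
# view with predicted overlay from scene
im=imaging.get_image("scene");a=np.ascontiguousarray(im["color"][:,:,::-1])
C=[(65,40,8),(65,-40,8),(-65,-40,8),(-65,40,8),(-77,28,3),(-77,-28,3),(-65,-40,0),(65,-40,0)]
Rc=Q*R.from_matrix(np.diag([1,-1,-1.]))
W=Rc.apply((np.array(C)-TC)/1e3)+p
k=4;o=(270,90)
b=cv2.resize(a[o[1]:o[1]+120,o[0]:o[0]+150],None,fx=k,fy=k,interpolation=cv2.INTER_CUBIC)
for P,c in((proj(W,im),(0,0,255)),(proj(place(h,[(-88,50,58.5),(-88,-50,58.5),(-67,-42.5,58.5),(67.5,-50,102),(67.5,50,102),(112.5,-50,102)]),im),(0,255,0))):
    for q in P: cv2.circle(b,tuple(int(v) for v in (q+.5-o)*k),3,c,1)
cv2.imwrite("pics/s4.png",b)
E
```

```text
[0.60566073 0.14059917 0.15019382] 7.9 0.12374949141896768 [-0.45  0.34  0.05  2.16  0.81  0.19 -2.65] [-0.6672298  -0.17193199 -2.07637541]
(30, -42, 75) (array([-0.05, -0.13, -0.22]), array([-0.1 ,  0.22,  0.1 ]))
(30, -45, 53) (array([-0.35, -0.16, -2.42]), array([-0.1 ,  0.22,  0.1 ]))
(30, -62, 52) (array([-2.04, -0.3 , -2.52]), array([-0.1 ,  0.22,  0.1 ]))
```

View pics/s4.png

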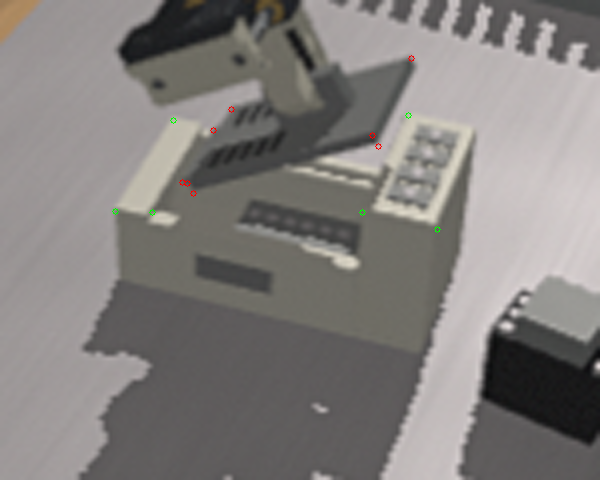

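The overlay agrees with the bar and cover corners to within about 1 px. The tower corners are 1–3 px off, which doesn't matter here. Joints 6 and 7 are near their limits, so I'll use a 26° slant.

```bash
python3 - <<'E'
from h import *
h=[.595,.1379,.004,.0859]
p,Q,s=pose(3)
for a in((26,-48,70),(26,-48,53),(26,-62.5,52),(26,-62.5,50.5)):
    t=target(h,*a);print(a,t[0].round(4),step(p,Q,t));p,Q=t
E
```

```text
(26, -48, 70) [0.6038 0.1392 0.1391] (array([-0.13, -0.12, -1.01]), array([-0.4 ,  4.13,  0.1 ]))
(26, -48, 53) [0.6038 0.1392 0.1221] (array([ 0. ,  0. , -1.7]), array([0., 0., 0.]))
(26, -62.5, 52) [0.5894 0.1379 0.1211] (array([-1.44, -0.12, -0.1 ]), array([0., 0., 0.]))
(26, -62.5, 50.5) [0.5894 0.1379 0.1196] (array([ 0.  ,  0.  , -0.15]), array([0., 0., 0.]))
```

>>> {"op": "move_arm", "data": {"series": [[-0.1,-0.1,-0.5,-0.4,4.1,0.1],[0,0,-0.5,0,0,0],[0,0,-0.6,0,0,0],[0,0,-0.6,0,0,0],[0,0,-0.5,0,0,0],[0,0,0,0,0,0],[0,0,0,0,0,0],[0,0,0,0,0,0]]}}

```text
clock: 8.95
position: [0.6045, 0.1397, 0.1224]
ee_rot: [-3.037, -0.132, -0.72]
force: [0.6, -0.3, -1.7]
width: 0.125
```

```bash
python3 - <<'E'
from h import *
h=[.595,.1379,.004,.0859]
p,Q,s=pose(4);print(p,s["clock"],s["width"],s["joints"].round(2),s["force"].round(1))
for a in((26,-48,53),(26,-62.5,52)):
    print(a,step(p,Q,target(h,*a)))
im=imaging.get_image("scene");a=np.ascontiguousarray(im["color"][:,:,::-1])
k=5;o=(285,95)
b=cv2.resize(a[o[1]:o[1]+85,o[0]:o[0]+120],None,fx=k,fy=k,interpolation=cv2.INTER_CUBIC)
cv2.imwrite("pics/s5.png",b)
E
```

```text
[0.60463464 0.13950995 0.1224266 ] 9.1 0.12390635516275257 [-0.35  0.4  -0.05  2.13  0.75  0.23 -2.58] [-0.6  0.2 -0.2]
(26, -48, 53) (array([-0.08, -0.03, -0.03]), array([0.06, 0.67, 0.01]))
(26, -62.5, 52) (array([-1.53, -0.16, -0.13]), array([0.06, 0.67, 0.01]))
```

View pics/s5.png

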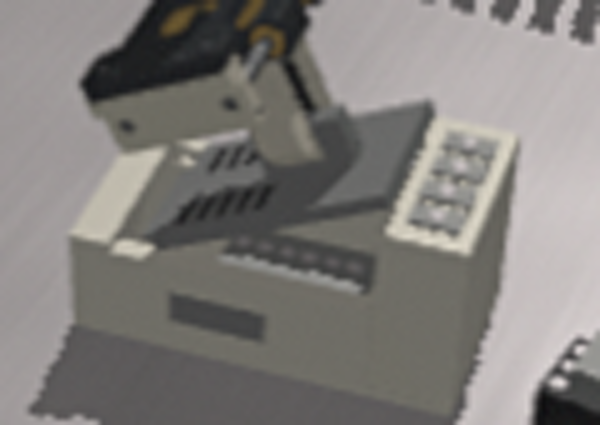

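The lip end now sits low between the ledges, just behind the bar at about (150,240), with no contact force. Sliding it under the bar.

>>> {"op": "move_arm", "data": {"series": [[-0.3,-0.03,0,0,0,0],[-0.3,-0.03,0,0,0,0],[-0.3,-0.03,0,0,0,0],[-0.3,-0.03,0,0,0,0],[-0.3,-0.03,0,0,0,0],[0,0,0,0,0,0]]}}

```text
clock: 9.8
position: [0.589, 0.1377, 0.1221]
ee_rot: [-3.038, -0.131, -0.719]
force: [-0.2, 0.4, -1.5]
width: 0.124
```

```bash
python3 - <<'E'
from h import *
h=[.595,.1379,.004,.0859]
p,Q,s=pose(4);print(p,s["clock"],s["width"],s["joints"].round(2),s["force"].round(1))
for a in((26,-62.5,52),(26,-62.5,50.5)):
    print(a,step(p,Q,target(h,*a)))
E
```

```text
[0.58937689 0.13773356 0.12214726] 9.95 0.1255177650006949 [-0.39  0.38 -0.02  2.16  0.78  0.21 -2.62] [-0.6  0.1 -1.9]
(26, -62.5, 52) (array([ 0.  ,  0.02, -0.1 ]), array([0.07, 0.64, 0.02]))
(26, -62.5, 50.5) (array([ 0.  ,  0.02, -0.25]), array([0.07, 0.64, 0.02]))
```

>>> {"op": "move_arm", "data": {"series": [[0,0,-0.1,0,0,0],[0,0,-0.1,0,0,0],[0,0,0,0,0,0],[0,0,0,0,0,0]]}}

```text
clock: 10.4
position: [0.5895, 0.1377, 0.12]
ee_rot: [-3.037, -0.131, -0.719]
force: [0.1, 0.1, -0.3]
width: 0.13
```

>>> {"op": "move_arm", "data": {"series": [[0,0,-0.1,0,0,0],[0,0,0,0,0,0]]}}

```text
clock: 10.6
position: [0.5897, 0.1377, 0.1192]
ee_rot: [-3.037, -0.13, -0.72]
force: [0.7, -0.7, 0.4]
width: 0.125
```

>>> {"op": "move_arm", "data": {"series": [[0,0,-0.1,0,0,0],[0,0,0,0,0,0]]}}

```text
clock: 10.8
position: [0.5901, 0.1378, 0.1186]
ee_rot: [-3.037, -0.13, -0.721]
force: [0.6, -0.5, 5.3]
width: 0.125
```

>>> {"op": "move_arm", "data": {"series": [[0,0,-0.1,0,0,0],[0,0,0,0,0,0]]}}

```text
clock: 11.0
position: [0.5905, 0.1379, 0.1181]
ee_rot: [-3.036, -0.13, -0.722]
force: [0.4, -1.4, 8.9]
width: 0.123
```

Contact with the ledge is at the expected height, within 1 mm. Computing the swing about the pivot edge.

```bash
python3 - <<'E'
from h import *
h=[.595,.1379,.0033,.0859]
p,Q,s=pose(4);print(p,s["force"].round(1),s["clock"])
print(step(p,Q,target(h,26,-62.5,50)))
p,Q=target(h,26.7,-62.5,50)
for th,ex in((23,-62.7),(19,-63),(15,-63.5),(11,-63.8),(8,-64),(5,-64.3),(2,-64.7),(0,-65)):
    t=target(h,th,ex,50.3);print(th,*step(p,Q,t),t[0].round(4));p,Q=t
E
```

```text
[0.59047776 0.13785354 0.11810549] [-0.6  0.1  8.6] 11.15
(array([-0.11,  0.01,  0.03]), array([0.03, 0.75, 0.04]))
23 [ 0.39  0.03 -0.35] [-0.32  3.69  0.  ] [0.5925 0.1382 0.1157]
19 [ 0.39  0.03 -0.44] [-0.34  3.99  0.  ] [0.5964 0.1385 0.1113]
15 [ 0.34  0.03 -0.46] [-0.34  3.99  0.  ] [0.5997 0.1388 0.1067]
11 [ 0.32  0.03 -0.49] [-0.34  3.99  0.  ] [0.603  0.1391 0.1018]
8 [ 0.22  0.02 -0.38] [-0.26  2.99 -0.  ] [0.6052 0.1393 0.098 ]
5 [ 0.19  0.02 -0.39] [-0.26  2.99  0.  ] [0.6071 0.1394 0.094 ]
2 [ 0.16  0.01 -0.41] [-0.26  2.99 -0.  ] [0.6087 0.1396 0.09  ]
0 [ 0.09  0.01 -0.28] [-0.17  1.99  0.  ] [0.6096 0.1397 0.0872]
```

>>> {"op": "move_arm", "data": {"series": [[0.2,0.01,-0.1,-0.16,1.8,0],[0.2,0.02,-0.2,-0.16,1.9,0],[0.2,0.02,-0.22,-0.17,2,0],[0.19,0.01,-0.22,-0.17,2,0],[0.17,0.02,-0.23,-0.17,2,0],[0.17,0.01,-0.23,-0.17,2,0],[0,0,0,0,0,0]]}}

```text
clock: 11.9
position: [0.6024, 0.1388, 0.1056]
ee_rot: [-3.102, -0.132, -0.407]
force: [1.9, 1.1, 6.3]
width: 0.127
```

```bash
python3 - <<'E'
from h import *
h=[.595,.1379,.0033,.0859]
p,Q,s=pose(4);print(p,s["force"].round(1),s["clock"],s["joints"].round(2))
for a in((15,-63.5,50),(11,-63.8,50),(8,-64,50)):print(a,step(p,Q,target(h,*a)))
E
```

```text
[0.60224734 0.13888451 0.10583433] [ 3.  -0.1  5.8] 12.05 [-0.1   0.49 -0.34  1.95  0.49  0.52 -2.27]
(15, -63.5, 50) (array([-0.25, -0.01,  0.05]), array([0.05, 0.05, 0.05]))
(11, -63.8, 50) (array([ 0.07,  0.02, -0.43]), array([-0.29,  4.03,  0.05]))
(8, -64, 50) (array([ 0.29,  0.04, -0.82]), array([-0.55,  7.02,  0.05]))
```

>>> {"op": "move_arm", "data": {"series": [[0.16,0.02,-0.24,-0.17,2,0],[0.16,0.01,-0.25,-0.17,2,0],[0.15,0.01,-0.25,-0.17,2,0],[0,0,0,0,0,0]]}}

```text
clock: 12.5
position: [0.6065, 0.1394, 0.0982]
ee_rot: [-3.124, -0.134, -0.244]
force: [-0.3, -0.7, 8.6]
width: 0.126
```

```bash
python3 - <<'E'
from h import *
h=[.595,.1379,.0033,.0859]
p,Q,s=pose(4);print(p,s["force"].round(1),s["clock"],s["width"])
for a in((9,-64,50),(5,-64,50)):print(a,step(p,Q,target(h,*a)))
im=imaging.get_image("wrist");a=np.ascontiguousarray(im["color"][:,:,::-1])
cv2.imwrite("pics/w6.png",cv2.resize(a[0:260,140:500],(800,578),interpolation=cv2.INTER_CUBIC))
E
```

```text
[0.60633005 0.13933272 0.09827333] [0.9 1.2 6.4] 12.65 0.12077628189968656
(9, -64, 50) (array([-0.19, -0.01,  0.07]), array([ 0.1 , -0.01,  0.01]))
(5, -64, 50) (array([ 0.1 ,  0.01, -0.46]), array([-0.24,  3.98,  0.01]))
```

View pics/w6.png

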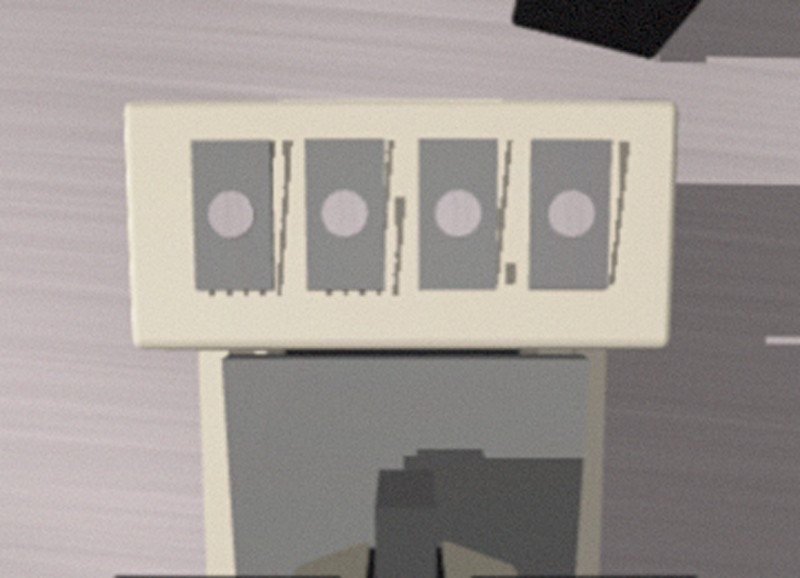

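The cover is centred between the ledges (222–588 against 200–606) and square to the tower, with its far edge close to the tower face. Continuing down onto the catch.

>>> {"op": "move_arm", "data": {"series": [[0.12,0.01,-0.25,-0.17,2,0],[0.12,0.01,-0.26,-0.17,2,0],[0.1,0,-0.27,-0.17,2,0],[0,0,0,0,0,0]]}}

```text
clock: 13.15
position: [0.6088, 0.1393, 0.0898]
ee_rot: [3.138, 0.135, 0.077]
force: [-0.3, -1.0, 7.9]
width: 0.127
```

```bash
python3 - <<'E'
from h import *
h=[.595,.1379,.0033,.0859]
p,Q,s=pose(4);print(p,s["force"].round(1),s["ft_torque"].round(2),s["clock"],s["width"])
for a in((3,-64,50),(0,-64.5,50)):print(a,step(p,Q,target(h,*a)))
E
```

```text
[0.6087261  0.13927762 0.08981383] [-0.5  0.1  5.2] [ 0.05  0.74 -0.03] 13.3 0.12823852419764378
(3, -64, 50) (array([0.  , 0.03, 0.12]), array([ 0.15, -0.15,  0.  ]))
(0, -64.5, 50) (array([ 0.14,  0.04, -0.29]), array([-0.11,  2.84, -0.  ]))
```

>>> {"op": "move_arm", "data": {"series": [[0.07,0.01,-0.2,-0.1,1.4,0],[0.06,0.01,-0.2,-0.1,1.4,0],[0,0,0,0,0,0],[0,0,0,0,0,0]]}}

```text
clock: 13.75
position: [0.6093, 0.1394, 0.0876]
ee_rot: [3.136, 0.136, 0.001]
force: [-9.5, -3.4, 23.8]
width: 0.128
```

```bash
python3 - <<'E'
from h import *
h=[.595,.1379,.0033,.0859]
p,Q,s=pose(4);print(p,s["force"].round(1),s["ft_torque"].round(2),s["clock"],s["width"])
for a in((0,-65,50),):print(a,step(p,Q,target(h,*a)))
im=imaging.get_image("wrist");a=np.ascontiguousarray(im["color"][:,:,::-1])
cv2.imwrite("pics/w7.png",cv2.resize(a[100:260,200:450],(800,512),interpolation=cv2.INTER_CUBIC))
E
```

```text
[0.60934911 0.13938873 0.08762431] [-9.9 -2.9 23.1] [-0.6   1.99 -0.  ] 13.9 0.12785189627954419
(0, -65, 50) (array([ 0.03,  0.03, -0.07]), array([ 0.14,  0.06, -0.03]))
```

View pics/w7.png

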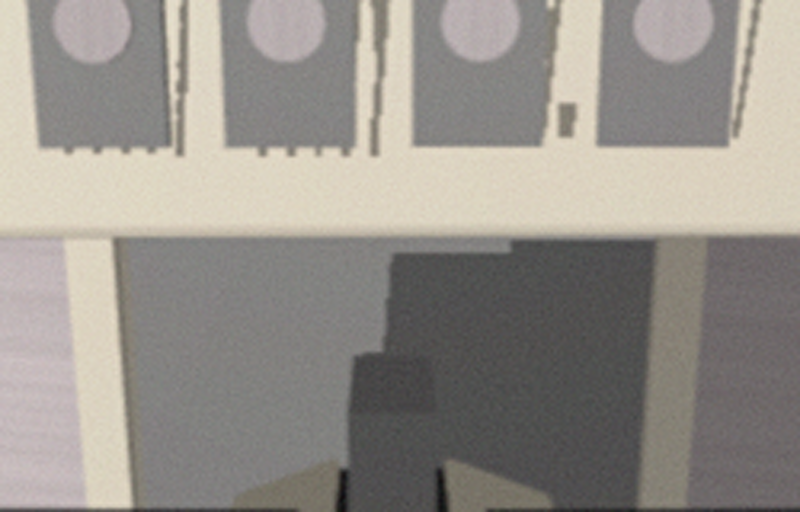

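>>> {"op": "move_arm", "data": {"series": [[-0.05,0,-0.1,-0.1,1,0],[0,0,-0.1,-0.1,1,0],[0,0,0,0,0,0]]}}

```text
clock: 14.3
position: [0.6099, 0.1394, 0.0873]
ee_rot: [3.134, 0.135, -0.051]
force: [-12.9, -4.7, 36.7]
width: 0.124
```

```bash
python3 - <<'E'
from h import *
h=[.595,.1379,.0033,.0859]
p,Q,s=pose(4);print(p,s["force"].round(1),s["ft_torque"].round(2),s["clock"],s["width"])
for a in((0,-65,50),):print(a,step(p,Q,target(h,*a)))
E
```

```text
[0.60985635 0.13943346 0.08730735] [-11.3  -5.2  35.5] [-0.94  2.27  0.01] 14.45 0.1249288890022559
(0, -65, 50) (array([-0.03,  0.02, -0.04]), array([ 0.34, -1.82, -0.01]))
```

It feels seated: stiff, with the TCP within 0.5 mm of closed height. Relieving the preload, then letting go.

>>> {"op": "move_arm", "data": {"series": [[0,0,0.2,0.1,-1,0],[0,0,0.2,0.1,-0.8,0],[0,0,0,0,0,0],[0,0,0,0,0,0]]}}

```text
clock: 14.9
position: [0.6094, 0.1393, 0.0877]
ee_rot: [3.137, 0.135, -0.005]
force: [-0.6, 0.8, 3.7]
width: 0.124
```

>>> {"op": "move_arm", "data": {"series": [[0,0,0,0,0,0],[0,0,0,0,0,0],[0,0,0,0,0,0],[0,0,0,0,0,0],[0,0,0,0,0,0],[0,0,0,0,0,0]], "grip": 0.5}}

```text
clock: 15.5
position: [0.6098, 0.1393, 0.0879]
ee_rot: [3.138, 0.135, -0.004]
force: [-0.6, 0.2, -0.1]
width: 0.497
```

>>> {"op": "move_arm", "data": {"series": [[0,0,1,0,0,0],[-0.5,0,3,0,0,0],[-1,0,4,0,0,0],[-2,0,4,0,0,0],[-3,0,3,0,0,0],[-3,0,0,0,0,0],[-3,0,0,0,0,0],[0,0,0,0,0,0]]}}

```text
clock: 16.3
position: [0.4814, 0.1398, 0.2392]
ee_rot: [3.137, 0.139, -0.004]
force: [0.5, 0.6, 0.2]
width: 0.502
```

```bash
python3 - <<'E'
from h import *
s=monitor.observe();print(s["clock"],s["position"],s["force"])
im=imaging.get_image("wrist");a=np.ascontiguousarray(im["color"][:,:,::-1])
h=[.595,.1379,.0033,.0859]
T=(s["position"],s["ee_rot"])
L=[(65,40,58),(65,-40,58),(40,6,84),(40,-6,84),(40,6,58),(40,-6,58),(61,20,60.2),(61,-20,60.2),(67.5,50,102),(67.5,-50,102),(-65,40,58),(-65,-40,58)]
print(proj(place(h,L),im,T).round(1).tolist())
cv2.imwrite("pics/w8.png",cv2.resize(a[0:280,140:500],(771,600),interpolation=cv2.INTER_CUBIC))
im=imaging.get_image("scene");a=np.ascontiguousarray(im["color"][:,:,::-1])
cv2.imwrite("pics/s8.png",cv2.resize(a[95:180,285:405],None,fx=5,fy=5,interpolation=cv2.INTER_CUBIC))
E
```

```text
16.3 [0.48139268 0.13981446 0.23916292] [0.48484956 0.60056539 0.19213511]
[[286.6, -27.2], [385.8, -26.6], [329.3, -2.3], [345.3, -2.3], [328.6, 6.6], [343.2, 6.6], [311.4, -22.6], [361.2, -22.4], [265.9, -53.4], [411.7, -52.5], [290.0, 135.3], [378.9, 135.5]]
```

View pics/w8.png

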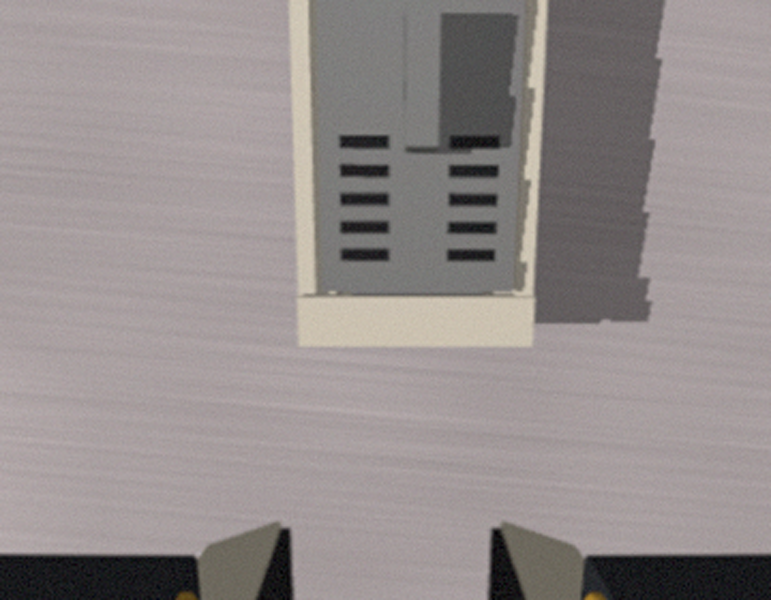

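View pics/s8.png

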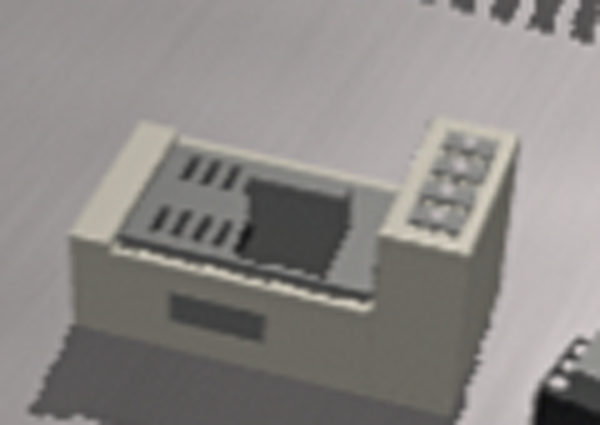

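The panel sits between the rims behind the bar and looks flat, but the catch can't be seen from here. I'll press the far end of the rib with closed fingers, which secures the snap and probes the height, then take a close look.

>>> {"op": "move_arm", "data": {"series": [[3.6,0,0,0,0,0],[3.6,0,0,0,0,0],[3.6,0,0,0,0,0],[3.7,0.1,0,0,0,0],[0,0,-4,0,0,0],[0,0,-4,0,0,0],[0,0,-3,0,0,0],[0,0,-1,0,0,0]], "grip": 0, "force": 20}}

```text
clock: 17.2
position: [0.6289, 0.1392, 0.114]
ee_rot: [3.136, 0.134, -0.012]
force: [0.8, -0.8, 0.3]
width: 0.005
```

>>> {"op": "move_arm", "data": {"series": [[0,0,-0.4,0,0,0],[0,0,-0.3,0,0,0],[0,0,-0.2,0,0,0],[0,0,0,0,0,0]]}}

```text
clock: 17.6
position: [0.6304, 0.1406, 0.1101]
ee_rot: [3.138, 0.135, -0.001]
force: [0.0, 0.2, 0.7]
width: 0.004
```

>>> {"op": "move_arm", "data": {"series": [[0,0,-0.15,0,0,0],[0,0,-0.15,0,0,0],[0,0,0,0,0,0]]}}

```text
clock: 17.9
position: [0.6301, 0.1404, 0.1064]
ee_rot: [3.138, 0.135, -0.003]
force: [-0.1, -0.6, 1.9]
width: 0.006
```

>>> {"op": "move_arm", "data": {"series": [[0,0,-0.1,0,0,0],[0,0,-0.1,0,0,0],[0,0,0,0,0,0]]}}

```text
clock: 18.2
position: [0.6301, 0.1405, 0.1062]
ee_rot: [3.138, 0.135, -0.002]
force: [-6.4, -3.0, 19.3]
width: 0.003
```

>>> {"op": "move_arm", "data": {"series": [[0,0,-0.1,0,0,0],[0,0,-0.1,0,0,0],[0,0,0,0,0,0]]}}

```text
clock: 18.5
position: [0.6302, 0.1405, 0.106]
ee_rot: [3.137, 0.135, -0.0]
force: [-11.6, -4.7, 36.6]
width: 0.004
```

The far end is hard-seated at 0.106, where a flat cover should be (0.1063). Backing up for a close look at the catch.

>>> {"op": "move_arm", "data": {"series": [[0,0,0.5,0,0,0],[0,0,2,0,0,0],[0,0,4,0,0,0],[-2,0,2.5,0,0,0],[-3.5,-0.3,0,0,0,0],[-2.8,-0.3,0,0,0,0],[0,0,0,0,0,0],[0,0,0,0,0,0]]}}

```text
clock: 19.3
position: [0.5468, 0.1342, 0.1923]
ee_rot: [3.137, 0.136, -0.003]
force: [0.3, 0.1, -0.6]
width: 0.008
```

```bash
python3 - <<'E'
from h import *
s=monitor.observe();print(s["clock"],s["position"],s["force"].round(1))
im=imaging.get_image("wrist");a=np.ascontiguousarray(im["color"][:,:,::-1])
h=[.595,.1379,.0033,.0859];T=(s["position"],s["ee_rot"])
q=proj(place(h,[(65,40,58),(65,-40,58),(61,20,60.2),(61,-20,60.2),(67.5,50,102),(67.5,-50,102),(40,6,84),(40,-6,84),(-10,6,84),(-10,-6,84),(67.5,20,75),(67.5,-20,75)]),im,T)
print(q.round(1).tolist())
c=q[2:4].mean(0).astype(int);y0=max(0,c[1]-45);x0=c[0]-80
print(x0,y0)
b=cv2.convertScaleAbs(cv2.resize(a[y0:y0+120,x0:x0+160],None,fx=5,fy=5,interpolation=cv2.INTER_CUBIC),alpha=1.2,beta=20)
cv2.imwrite("pics/w9.png",b)
E
```

```text
19.3 [0.54681478 0.13417497 0.19227321] [ 0.3  0.1 -0.6]
[[266.6, 50.4], [377.4, 50.4], [294.2, 55.7], [349.9, 55.7], [238.7, 35.9], [405.5, 35.9], [313.1, 84.8], [331.1, 84.8], [313.6, 159.2], [330.6, 159.2], [292.3, 42.7], [351.8, 42.7]]
242 10
```

View pics/w9.png

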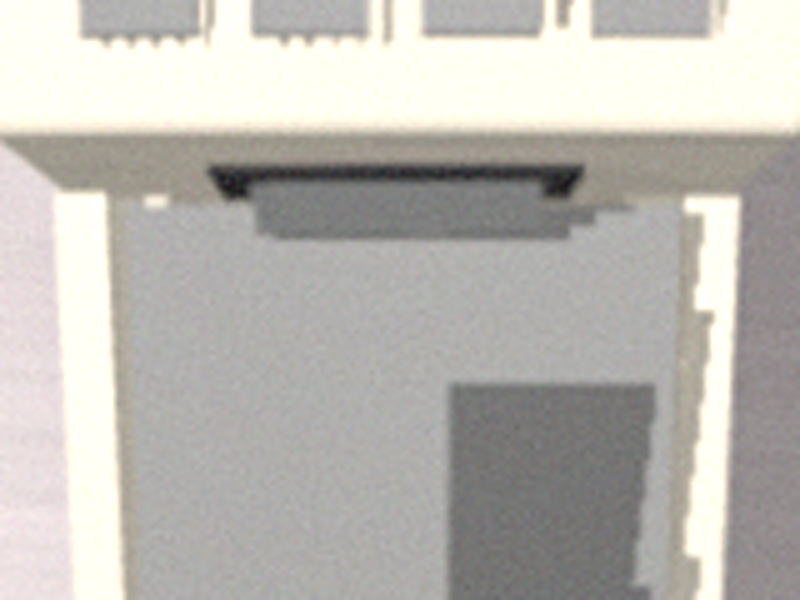

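The catch stands out over the cover: columns 255–545, tip at row ~235 against a predicted 228. The cover's far edge is at row ~203, predicted 202, and its sides are within about 1 mm of centre. The gripper is clear, so I'm handing in.

```bash
python3 -c "
from h import *
print(workorder.sign_off(),monitor.observe()['clock'])"
```

```text
the job is handed in; nothing more can be done
the job is handed in; nothing more can be done
```

The cover is closed under the catch and released, and I handed the job in at about 19.4 s. I gripped the rib, hooked the lip under the bar at about 26°, swung the cover down and pressed until it snapped in. I then pressed the rib once more with closed fingers.

**Checks that agreed:**
- **Height:** pressing the far end of the rib met hard resistance with the TCP at z=0.106 m; a flat cover predicts 0.1063.
- **Position:** in the last wrist picture the far edge and sides are within about 1 mm of the closed place.
- **Catch:** the same picture shows it sprung out over the cover's edge.
- **Other objects:** the arm never came near the contactor, terminals or screwdriver. I did not measure them again at the end.

**Checks that disagreed:**
- **Tower corners:** in the scene camera they were 1–3 px off my model of the device, though the bar matched.
- **Swing:** during it the tool ran about 2 mm further towards the tower than planned, with a 3 N push.
- **Final press:** it reached about 37 N, well above the 4–12 N needed, because I kept pressing once the cover was seated.

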